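# Lengthen the sheet rest by one hole

## Robot

A 7-joint arm with a two-finger parallel gripper is mounted at the origin on the work surface. World frame = base frame: x ahead of the robot, y to its left, z up, the work surface at z = 0. Lengths are in mm, angles in rad, forces in N, time in s.
With the tool pointing down it reaches from about 400 to 875 mm from the base axis. Payload 4.4 kg.
Tool frame: the origin (TCP) lies at the very end of the fingers, on their centre line; the grasp point (between the pads) lies 19 mm behind it; x points along the fingers, y is the direction in which the jaws open and shut, and the axes are right-handed (so a half turn about x gives the same grasp; the last joint's range is limited). The gripper opens to 85 mm and grips with 20 to 120 N. Pads are 22 mm wide; open, the fingers measure 114 mm over their backs; the gripper's body (76 mm by 85 mm) begins 54 mm behind the grasp point. The pads swing forward as they close: fully open they stand 13 mm farther back than shut.
Start: joints at [1.264, 0.628, 0.038, 1.517, -0.027, 0.996, -0.02], TCP at [155.039, -631.253, 231.313] pointing down, gripper open.
Joint ranges: [-3.06, 3.06], [-0.37, 2.12], [-1.25, 1.32], [0.18, 2.47], [-1.1, 4.24], [0.23, 1.98], [-2.94, 2.94]. Speed limits (rad/s): [2.57, 2.57, 3.14, 3.14, 3.14, 3.14, 3.14].

## Interface

Orientations are given as [roll, pitch, yaw] about the fixed x, y, z axes, in that order (R = Rz(yaw) Ry(pitch) Rx(roll)).
In Python, from cell import readout, cams, order gives the robot as it stands. The module is installed in compiled form; this text tells all that it offers.
- The arm moves only by the shell command python3 -m creep 'ROWS'. ROWS is JSON, a list of rows, each a list of 3 entries, a list of its own where there are three numbers: the shift along the tool's x, y, z in units of 10 cm (1.0 is 10 cm), then the turn about the tool's x in units of pi/4 rad (1.0 is pi/4 rad), then the closure, from 0 (fully open) to 1 (shut). In form: [[[x, y, z], spin, gripper], ...]. A call has 1 to 20 rows; each row is the pose to reach, as a shift and turn from the pose commanded when the call began, along the tool's axes at that moment; what a row does not reach only later rows make up. A row lasts 1/10 s, in which the tool goes at most 50 mm and 8.59 degrees, less where a joint would pass 70% of its speed; a pose out of reach is approached as far as the arm can. A call with a number of a shift or a turn outside -1 to 1 is refused whole. A call with a gripper value outside its range is refused whole. The fingers move at their own pace and stop on an object; the grip force is fixed at half the most. Time passes only in rows, so rows that repeat a pose let the fingers close. It gives the time, the measured TCP pose, the force and the opening at its end, in the units of the state.
- readout.read_state(): the state, without advancing time (a new reading comes with each control period).
- cams.get_image(name): name is "side" or "top" or "wrist"; returns the picture (480x640x3 uint8, blue, green, red); there is no depth.
- cams.get_calibration(name): a dict with "fx", "fy", "cx", "cy" (pixels), "R" (3x3) and "t" (3): a world point X has camera coordinates R X + t. Camera axes: x right, y down, z forward; pixel columns grow to the right and rows downward; lengths in mm; the calibration is good to about 2 mm. A picture is of the moment at which its call begins: read the wrist's pose just before it. get_calibration takes no time and is no camera call; for the wrist camera it gives the pose at the moment of the call.
- order.finish_job(): hands the job in, once; it reports no verdict.
The state is a dict: "clock": time; "qpos": joint angles; "qd": joint speeds; "tau": joint torques, N m; "eef_pos": TCP position; "tool_rot": TCP orientation; "force": force on the tool from outside, world axes, zero at the start; "torque": the same for the moment, N m; "width": finger opening in mm.
Only numpy, scipy, OpenCV 4.12 (cv2) and the standard library are available. Lean on these libraries where they do the work, as an engineer would, in place of code of your own. Each camera call takes 0.05 s, during which the arm holds its last target.

## Task

Larger calendar sheets are to be bound next, so lengthen the sloping sheet rest by one hole: press in its snap button so that the tube comes free, then draw the inner tube up the slope until the button pops out fully through the next hole, in the black collar. Let go and leave the other things on the table where they are.

Things in the scene. Friction and masses are not known exactly. Their poses are not given: they have to be found in the camera images.
- rest_stand: The sheet rest, fixed: dark steel base plate with a tube sloping up from it, towards the left of the table, at 30 degrees to the table. Origin on the table, about below the button's first hole; x is the level direction in which the tube rises, z up. A level guide rod (10 mm thick, 18 mm at its rubber roller) on a post at x 14, y -88 mm crosses above the button: axis at x 14, z 219 mm, from y -88 to 28 mm. It bars a straight-down approach, not one square to the sloping tube.
- outer_tube: Fixed square aluminium tube, 28 x 28 mm, 150 mm long, walls 2 mm. Origin on its centre line at the lower end; x up the slope, y level, z out of the upper face. First hole (17 mm) 42 mm up. A black collar (34 mm square, 52 mm long, upper face 3 mm above the tube's) is clamped round it anywhere over 20 mm: its hole, the next one, lies 56 to 76 mm above the first, found by eye or feel.
- button_top (a point): Top of the domed steel snap button, 14 mm thick, on the inner tube; axes as outer_tube, pressed along -z. At first it stands 7 mm proud of the outer tube. Pressing it flush (a fingertip meets the tube's face) is enough: 1.5 N rising to 3.5 N. A helper spring (12 N) then pushes the inner tube about 25 mm up the slope, where it rests with the button hidden under the wall.
- tube_grip (a point): Place to hold the inner tube: on its centre line, moves with it; axes as outer_tube. Bare steel, 22 mm square; at first 43 mm up-slope of the outer tube's mouth and 47 mm below the 200 mm wooden cross-bar at its top end. Sliding it up takes some 4 N; in the hole the button's straight side stops it dead, and up to 25 N does no harm.
- rest_tube (a joint): How far the inner tube has slid up the slope, m: 0 to 0.003 at the start (button in the first hole), about 0.025 after the button was pressed, 0.055 to 0.078 with the button in the next hole.
- snap_button (a joint): How far the button is pressed in, m: 0 fully out (popped through a hole), 0.007 flush with the outer tube, about 0.009 while hidden under the tube's wall.
- calendar_a: Bystander, to be left alone: a wire-bound desk calendar lying flat, 105 x 150 x 14 mm. Origin at the centre of its underside.
- clip_tin: Bystander, to be left alone: a small open steel tin, 66 mm wide, 55 mm tall. Origin at the centre of its underside.
- screwdriver: Bystander, to be left alone: a screwdriver with black handle lying down. Origin at the centre of its underside.
- glue: Bystander, to be left alone: a white glue bottle, 52 mm wide, 130 mm tall. Origin at the centre of its underside.
- brush: Bystander, to be left alone: a brush lying down. Origin at the centre of its underside.
- calendar_b: Bystander, to be left alone: a larger wire-bound pad lying flat, 150 x 210 x 18 mm. Origin at the centre of its underside.
- tape_roll: Bystander, to be left alone: a cardboard-coloured tape roll lying flat, 90 mm wide, 24 mm tall. Origin at the centre of its underside.

How it is judged (in metres and radians):
On the way, in this order (a step that is already met when the one before it is completed fails the run):
1. the button is pressed in and the inner tube has come free of the first hole (value of joint snap_button above 0.005 m and value of joint rest_tube above 0.01 m), for 0.2 s.
2. the button has popped out through the next hole (value of joint snap_button below 0.002 m and value of joint rest_tube above 0.05 m), for 0.2 s.
At the end, for the whole second after the job is handed in: The inner tube is drawn out past 50 mm and the button stands out in the next hole (pressed in by less than 2 mm), the tube at rest and let go; no bystander has moved more than 30 mm (all of step 2 and velocity of joint rest_tube between -0.01 and 0.01 m/s); the robot touches nothing.
It fails at once if one of the bystanders (calendars, tin, screwdriver, glue, brush, tape) is moved more than 30 mm (distance of any of calendar_a, clip_tin, screwdriver, glue, brush, calendar_b, tape_roll from where it was at the start of the episode above 0.03 m).
It also fails if it takes over 48 s, if anything falls off the work surface, if the arm or the gripper's body presses on something with over 40 N, if the wrist force passes 120 N, or if a joint passes its speed limit or range.

## Working session

There is one attempt and no reset: what is moved stays moved. The work goes in short steps, Python scripts to look and compute and a shell command to move; the robot and the scene stay as the last step left them, time stands still between calls to the robot, and variables do not carry over. Pictures are saved under pics/ and viewed, and the job is handed in when it is done.

```bash
mkdir -p pics; python3 - <<'E'
from cell import readout, cams, order
import cv2
s=readout.read_state(); print(s)
for n in ("side","top","wrist"):
    c=cams.get_calibration(n); print(n,c)
    cv2.imwrite(f"pics/{n}0.png",cams.get_image(n))
E
```

```text
{'clock': 0.0, 'qpos': array([ 1.26420709,  0.62932178,  0.03843944,  1.51834029, -0.0270082 ,
        0.99631434, -0.01996921]), 'qd': array([-0.00022898,  0.00112558, -0.00022514,  0.00076386,  0.00022359,
       -0.00235278,  0.00083883]), 'tau': array([ 2.27233586e-04, -5.63398933e+01,  1.22643001e+00, -1.93441808e+01,
        1.10843580e-02,  1.07665957e-02, -4.68893489e-06]), 'eef_pos': array([ 154.89139295, -630.64418035,  230.41368812]), 'tool_rot': array([-1.56302334,  1.56893038,  1.81938755]), 'force': array([ 0.57918442, -0.07412181, -0.82123091]), 'torque': array([ 0.00834925, -0.00142738,  0.03183662]), 'width': 85.19595304205465}
side {'fx': 493.43923364674816, 'fy': 493.43923364674816, 'cx': 312.8075725204556, 'cy': 247.9170587522914, 'R': array([[-0.68270508, -0.73065845,  0.00721163],
       [-0.45847976,  0.4206629 , -0.78284036],
       [ 0.56895525, -0.53775548, -0.62218081]]), 't': array([ 389.84938535,  331.39696099, 1029.09668403])}
top {'fx': 625.149526298125, 'fy': 625.149526298125, 'cx': 324.0279162129841, 'cy': 247.63075758698557, 'R': array([[-0.0264601 , -0.9996365 ,  0.00517061],
       [-0.98986924,  0.02547908, -0.13967712],
       [ 0.1394946 , -0.0088141 , -0.9901836 ]]), 't': array([  15.44947086,  572.49088153, 1458.95626845])}
wrist {'fx': 425.15526915561094, 'fy': 425.15526915561094, 'cx': 318.51199889484917, 'cy': 237.64698124138062, 'R': array([[ 0.2388428 , -0.97105734, -0.00132613],
       [-0.92586692, -0.22813903,  0.30120263],
       [-0.29278757, -0.07071226, -0.95355924]]), 't': array([-648.73148022,  -38.50885539,  378.6237108 ])}
```

View pics/side0.png

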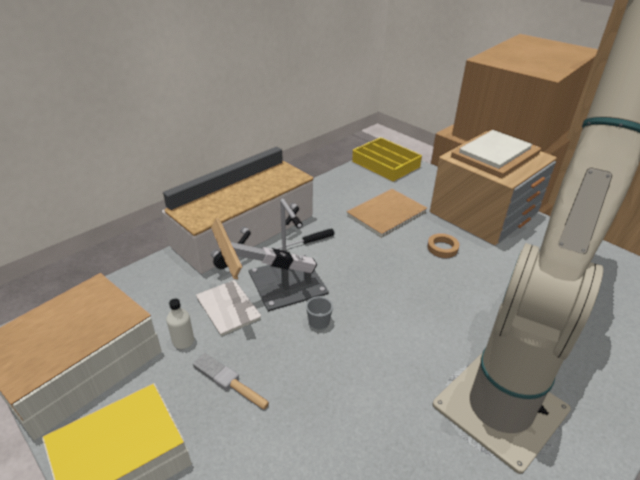

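View pics/top0.png

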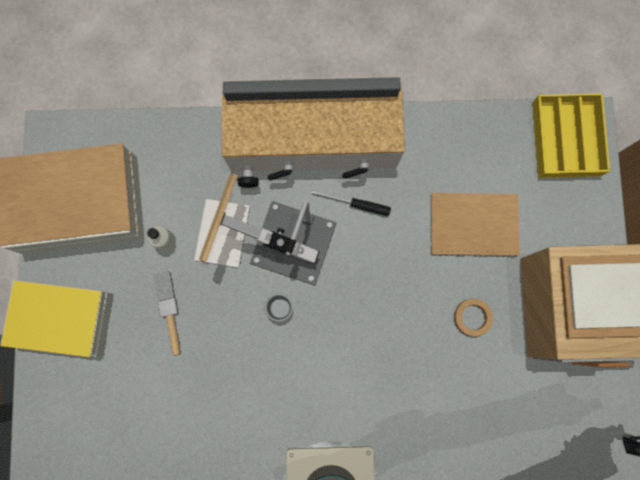

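View pics/wrist0.png

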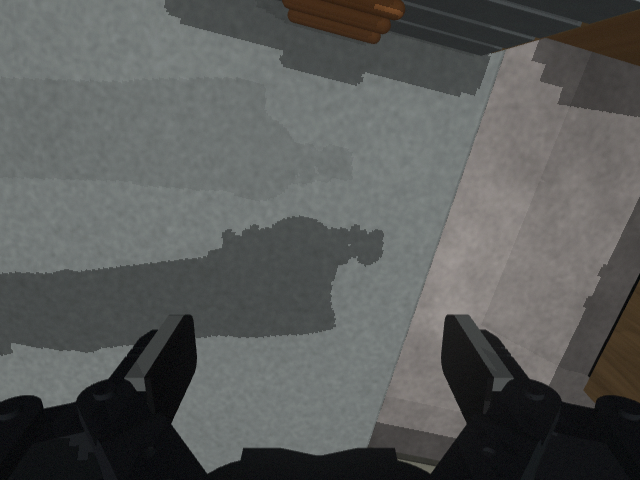

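```bash
python3 - <<'E'
import cv2
a=cv2.imread("pics/side0.png")[190:310,190:350]; b=cv2.imread("pics/top0.png")[165:290,190:350]
cv2.imwrite("pics/sz.png",cv2.resize(a,None,fx=5,fy=5,interpolation=cv2.INTER_CUBIC))
cv2.imwrite("pics/tz.png",cv2.resize(b,(800,600),interpolation=cv2.INTER_CUBIC)) if 0 else cv2.imwrite("pics/tz.png",cv2.resize(b[5:],None,fx=5,fy=5,interpolation=cv2.INTER_CUBIC))
E
```

```text
(no output)
```

View pics/sz.png

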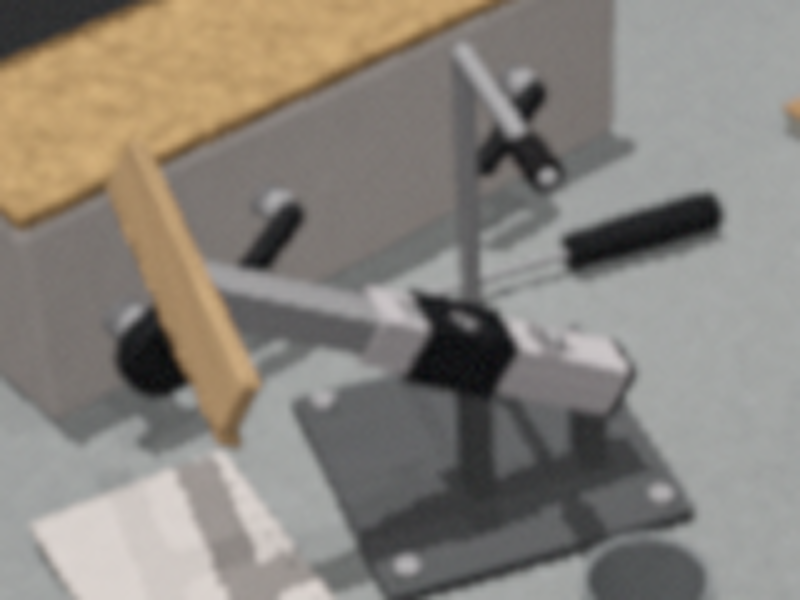

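View pics/tz.png

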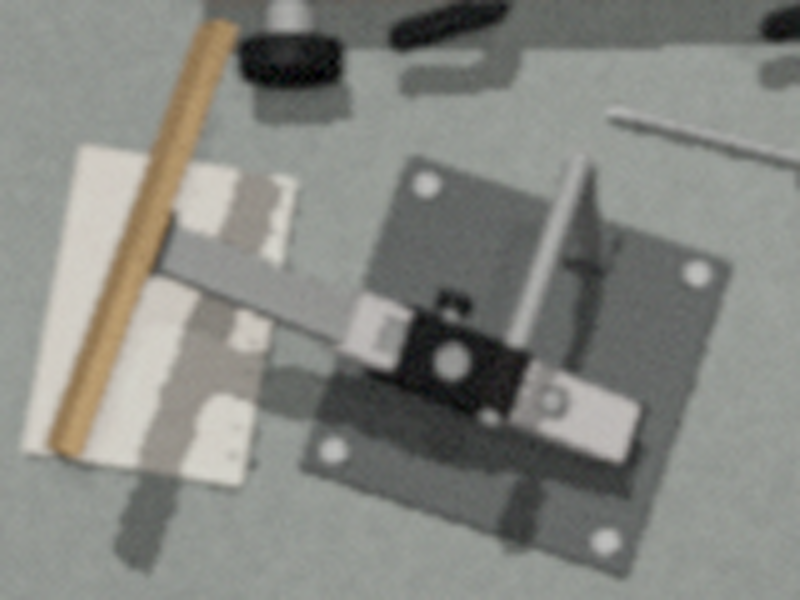

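```bash
cat > h.py <<'E'
import numpy as np
from scipy.optimize import least_squares
def proj(c,X):
    p=c["R"]@np.asarray(X)+c["t"]; return np.array([c["fx"]*p[0]/p[2]+c["cx"],c["fy"]*p[1]/p[2]+c["cy"]])
def tri(obs):
    f=lambda X:np.concatenate([proj(c,X)-uv for c,uv in obs])
    r=least_squares(f,[550,50,150]); return r.x,r.fun
def atz(c,uv,z):
    d=c["R"].T@np.array([(uv[0]-c["cx"])/c["fx"],(uv[1]-c["cy"])/c["fy"],1]); o=-c["R"].T@c["t"]
    return o+d*(z-o[2])/d[2]
def stand(p,X): # p=X,Y,yaw
    c,s=np.cos(p[2]),np.sin(p[2]); return np.array([p[0]+c*X[0]-s*X[1],p[1]+s*X[0]+c*X[1],X[2]])
E
python3 - <<'E'
from h import *
from cell import cams
T=cams.get_calibration("top");S=cams.get_calibration("side")
t=lambda u,v:np.array([190+u/5,170+v/5]); s=lambda u,v:np.array([190+u/5,190+v/5])
print("button",tri([(T,t(552,398)),(S,s(550,335))]))
print("rod far",tri([(T,t(578,160)),(S,s(462,45))]))
print("rod near z219",atz(S,s(547,178),219))
print("collar hole",tri([(T,t(453,362)),(S,s(466,322))]))
print("bar ends low",tri([(T,t(65,445)),(S,s(235,435))]),tri([(T,t(220,28)),(S,s(130,150))]))
print("tube low end top face centre",tri([(T,t(636,430)),(S,s(626,375))]))
E
```

```text
button (array([561.49893153,  55.33549815,  94.68778586]), array([ 0.13292117,  0.13816445, -0.20984985, -0.03061434]))
rod far (array([645.3938619 ,  38.24034961, 222.73575167]), array([ 0.21026811,  0.20657114, -0.34331154, -0.05521411]))
rod near z219 [535.05051802  78.73461632 219.        ]
collar hole (array([575.59922102,  99.04160563, 118.98029417]), array([ 0.22551884,  0.22608141, -0.34587209, -0.05376973]))
bar ends low (array([535.16158136, 265.01911216, 170.93490988]), array([ 0.4287277 ,  0.39355038, -0.57704595, -0.10323351])) (array([713.91667392, 193.55900126, 196.68374543]), array([ 0.11089088,  0.095398  , -0.16080142, -0.03155556]))
tube low end top face centre (array([549.53012258,  15.82389745,  52.97879218]), array([ 0.65853006,  0.70700001, -1.06324798, -0.14605738]))
```

```bash
cat >> h.py <<'E'
from scipy.spatial.transform import Rotation as Ro
from cell import readout, cams
def tool():
    s=readout.read_state(); return s["eef_pos"],Ro.from_euler("xyz",s["tool_rot"]).as_matrix(),s
E
python3 - <<'E'
from h import *
p,R,s=tool(); print(R.round(3))
c=cams.get_calibration("wrist"); o=-c["R"].T@c["t"]; print("cam in tool",R.T@(o-p)); print("cam axes in tool\n",(R.T@c["R"].T).round(3))
T=cams.get_calibration("top")
# stand fit
b=np.array([561.5,55.3,94.7]);f=np.array([645.4,38.2,219])
d=f[:2]-b[:2];print("dist",np.hypot(*d))
for xb in(-10,-5,-3.5,0,3):
    a=np.array([14-xb,-88]);yaw=np.arctan2(d[1],d[0])-np.arctan2(a[1],a[0]);
    print(xb,np.hypot(*a),np.degrees(yaw))
print("cab corner",atz(T,(525,360),120),atz(T,(550,250),250))
E
```

```text
[[-0.     0.238 -0.971]
 [ 0.001 -0.971 -0.238]
 [-1.    -0.001 -0.   ]]
cam in tool [-141.2746582    -0.47889611  -77.53060038]
cam axes in tool
 [[-0.    -0.301  0.954]
 [ 1.     0.     0.   ]
 [-0.     0.954  0.301]]
dist 85.62487956195908
-10 91.21403400793103 63.224978972173076
-5 90.02777349240623 66.29644108924346
-3.5 89.72318540934667 67.2327835145454
0 89.10667763978185 69.44061487187572
3 88.68483523128404 71.35508132632904
cab corner [ 298.54368132 -437.44035076  120.        ] [ 526.21469701 -463.24629013  250.        ]
```

```bash
python3 -m creep '[[[-0.5,-0.3,-0.1],0,0],[[-1,-0.65,-0.17],0,0],[[-1,-1,-0.25],0,0]]'; python3 -m creep '[[[0,-0.4,-0.3],0,0],[[0,-0.7,-0.6],0,0],[[0,-1,-0.8],0,0]]';python3 -m creep '[[[0,-0.2,-0.4],0,0],[[0,-0.4,-0.7],0,0],[[0,-0.5,-1],0,0]]'; python3 -c "
from h import *
p,R,s=tool();print(p,R.round(3),s['qpos'].round(2),s['force'])"
```

```text
clock: 0.45
eef_pos: [155.8, -531.0, 333.9]
tool_rot: [1.582, 1.564, -1.32]
force: [0.6, -0.8, 0.1]
width: 85.4
clock: 0.75
eef_pos: [210.8, -410.3, 331.3]
tool_rot: [2.803, 1.57, -0.096]
force: [0.2, 0.0, 0.4]
width: 85.3
clock: 1.05
eef_pos: [295.1, -337.9, 331.2]
tool_rot: [-1.397, 1.57, 1.987]
force: [-0.3, -0.4, 0.4]
width: 85.5
[ 295.09552384 -337.86156151  331.23614581] [[-0.     0.24  -0.971]
 [ 0.001 -0.971 -0.24 ]
 [-1.    -0.001  0.   ]] [ 0.84  0.22 -0.06  1.9   0.02  1.02 -0.56] [-0.27021947 -0.43193831  0.42843729]
```

```bash
python3 -m creep '[[[0,-0.3,-0.4],0,0],[[0,-0.5,-0.7],0,0],[[0,-0.7,-1],0,0]]'; python3 -m creep '[[[0,-0.3,-0.4],0,0],[[0,-0.6,-0.8],0,0],[[0,-0.8,-1],0,0]]';python3 -m creep '[[[0,-0.4,-0.4],0,0],[[0,-0.8,-0.8],0,0],[[0,-1,-1],0,0]]'; python3 -m creep '[[[0,-0.4,-0.2],0,0],[[0,-0.6,-0.35],0,0],[[0,-0.6,-0.35],0,0]]';python3 -c "
from h import *
import cv2
p,R,s=tool();print(p,R.round(3),s['qpos'].round(2),s['force'])
c=cams.get_calibration('wrist');im=cams.get_image('wrist');cv2.imwrite('pics/w1.png',im)
import pickle;pickle.dump(c,open('w1.pkl','wb'))"
```

```text
clock: 1.35
eef_pos: [375.8, -246.7, 331.1]
tool_rot: [-1.469, 1.571, 1.914]
force: [0.4, 0.1, 0.6]
width: 85.1
clock: 1.65
eef_pos: [455.4, -143.0, 331.1]
tool_rot: [-2.599, 1.569, 0.788]
force: [-0.0, 0.5, -0.2]
width: 85.1
clock: 1.95
eef_pos: [527.1, -23.1, 331.1]
tool_rot: [-2.16, 1.57, 1.223]
force: [0.6, -1.7, -0.8]
width: 85.4
clock: 2.25
eef_pos: [546.5, 46.0, 330.8]
tool_rot: [-1.848, 1.568, 1.542]
force: [-0.2, -0.9, 0.2]
width: 85.3
[546.49921248  45.99399814 330.75111689] [[ 0.     0.246 -0.969]
 [ 0.003 -0.969 -0.246]
 [-1.    -0.003 -0.001]] [ 0.06  0.39 -0.28  1.66  0.11  1.11 -1.57] [-0.18908246 -0.94026982  0.22280509]
```

View pics/w1.png

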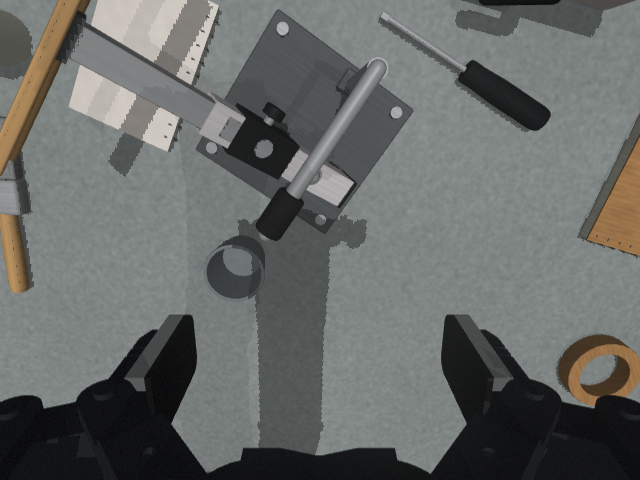

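```bash
python3 - <<'E'
import cv2
a=cv2.imread("pics/w1.png")
cv2.imwrite("pics/w1z.png",cv2.resize(a[50:250,180:440],(780,600),interpolation=cv2.INTER_CUBIC))
E
```

```text
(no output)
```

View pics/w1z.png

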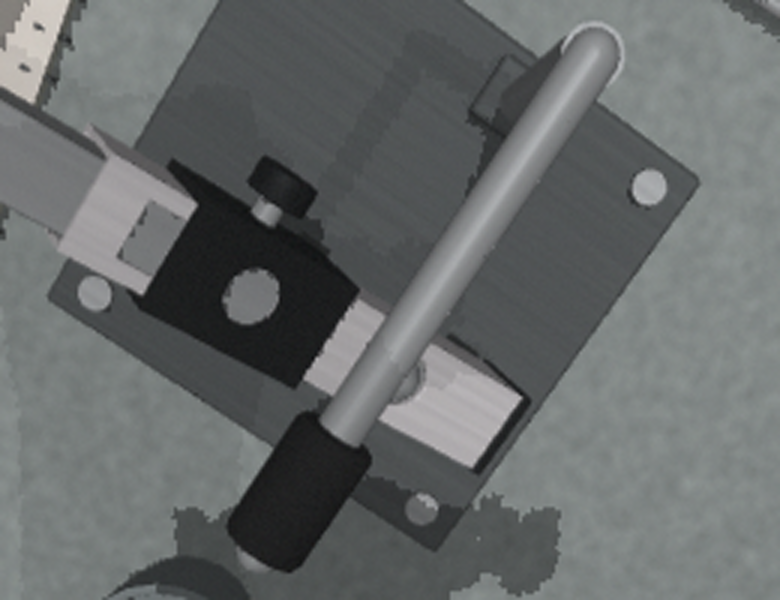

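```bash
cat > fit.py <<'E'
from h import *
import pickle
W=pickle.load(open('w1.pkl','rb'));T=cams.get_calibration("top");S=cams.get_calibration("side")
t=lambda u,v:np.array([190+u/5,170+v/5]); s=lambda u,v:np.array([190+u/5,190+v/5]); w=lambda u,v:np.array([180+u/3,50+v/3])
c3,s3=np.cos(np.pi/6),.5
def sl(p,a,n,y=0): return stand(p,[p[3]+a*c3-n*s3,y,p[4]+a*s3+n*c3])
obs=[("low",W,w(500,436),lambda p:sl(p,-42,0)),("lowT",T,t(636,432),lambda p:sl(p,-42,0)),
("mouth",W,w(83,202),lambda p:sl(p,108,0)),("mouthT",T,t(360,324),lambda p:sl(p,108,0)),
("chole",W,w(251,297),lambda p:sl(p,p[5],3)),("choleT",T,t(453,362),lambda p:sl(p,p[5],3)),("choleS",S,s(466,322),lambda p:sl(p,p[5],3)),
("btnT",T,t(552,400),lambda p:sl(p,0,4)),("btnS",S,s(550,335),lambda p:sl(p,0,4)),
("rodf",W,w(593,48),lambda p:stand(p,[14,-88,221])),("rodn",W,w(255,560),lambda p:stand(p,[14,28,219])),
("rodfT",T,t(578,160),lambda p:stand(p,[14,-88,221])),("rodnS",S,s(547,178),lambda p:stand(p,[14,28,219]))]
r=least_squares(lambda p:np.concatenate([proj(c,f(p))-uv for _,c,uv,f in obs]),[560,50,1.2,0,90,66],loss="soft_l1")
p=r.x
if __name__=="__main__":
    print(p.round(3),np.degrees(p[2]))
    for n,c,uv,f in obs: print(n,(proj(c,f(p))-uv).round(2))
    print("button top",sl(p,0,7),"hole",sl(p,0,0),"rod",stand(p,[14,0,219]),stand(p,[14,28,219]))
    print("grip after",sl(p,108+43+25,-14))
E
python3 fit.py
```

```text
[560.221  55.788   1.224  -1.214  91.369  57.515] 70.15662952861555
low [-1.   -1.16]
lowT [-1.32  0.3 ]
mouth [0.48 0.54]
mouthT [-1.56 -0.49]
chole [0.19 0.51]
choleT [-0.35 -0.27]
choleS [-0.87 -1.15]
btnT [1.27 0.72]
btnS [ 1.16 -0.07]
rodf [-0.47  1.46]
rodn [ 0.93 -3.14]
rodfT [-0.19 -0.69]
rodnS [-0.93 -0.71]
button top [558.62024998  51.35391494  97.43144481] hole [559.80832509  54.64609925  91.36926698] rod [564.9728161   68.95702641 219.        ] [538.6353416   78.46162725 219.        ]
grip after [613.92360876 204.60083465 167.24491133]
```

```bash
python3 - <<'E'
from h import *
import cv2
import fit
p,R,s=tool(); c=fit.W
im=cv2.imread("pics/w1.png")
for y in(42.5,57):
  for x in(0,-13,-40):
    for z in(-11,11):
      for sg in(1,-1):
        q=proj(c,p+R@np.array([x,sg*y,z])); 
        cv2.circle(im,tuple(int(v) for v in q.round()),2,{0:(0,0,255),-13:(0,255,0),-40:(255,0,0)}[x],-1)
        if sg>0: print(x,y,z,q.round(0))
print(proj(c,fit.sl(fit.p,0,7)))
cv2.imwrite("pics/w1f.png",cv2.resize(im[280:480],(0,0),fx=1.25,fy=1.25,interpolation=cv2.INTER_CUBIC))
E
```

```text
0 42.5 -11 [444. 299.]
0 42.5 11 [439. 351.]
-13 42.5 -11 [455. 316.]
-13 42.5 11 [449. 372.]
-40 42.5 -11 [485. 362.]
-40 42.5 11 [476. 428.]
0 57 -11 [484. 299.]
0 57 11 [477. 351.]
-13 57 -11 [498. 316.]
-13 57 11 [490. 372.]
-40 57 -11 [537. 362.]
-40 57 11 [525. 428.]
[317.11112266 179.88431878]
```

View pics/w1f.png

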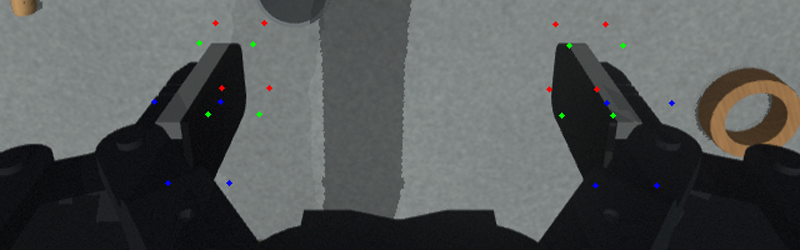

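```bash
python3 -m creep '[[[0,0.3,0.15],-0.19,0],[[0,0.6,0.3],-0.38,0],[[0,0.67,0.33],-0.57,0],[[0,0.67,0.33],-0.76,0],[[0,0.67,0.33],-0.95,0],[[0,0.67,0.33],-1,0]]'; python3 -m creep '[[[0,0,0],-0.19,0],[[0,0,0],-0.38,0],[[0,0,0],-0.57,0],[[0,0,0],-0.76,0],[[0,0,0],-0.95,0],[[0,0,0],-1,0]]';python3 -m creep '[[[0,0,0],-0.19,0],[[0,0,0],-0.38,0],[[0,0,0],-0.57,0],[[0,0,0],-0.76,0],[[0,0,0],-0.95,0],[[0,0,0],-1,0]]';python3 -m creep '[[[0,0,0],-0.19,0],[[0,0,0],-0.25,0],[[0,0,0],-0.25,0]]';cat > st.py <<'E'
from h import *
import fit,sys
p,R,s=tool();print(p.round(1),R.round(3).tolist(),s['qpos'].round(2),s['force'].round(1),s['width'].round(1))
P=fit.p;ux=stand([0,0,P[2]],[1,0,0]);uy=stand([0,0,P[2]],[0,1,0])
h=fit.sl(P,0,0); E=p+R@np.array([-12,48,0]); d=E-h
print("edge rel hole: ux %.1f uy %.1f z %.1f"%(d@ux,d@uy,d[2]), "TCP stand",((p-stand(P,[0,0,0]))@np.array([ux,uy,[0,0,1]]).T).round(1))
E
python3 st.py
```

```text
clock: 2.9
eef_pos: [529.1, -34.4, 331.0]
tool_rot: [-0.111, 1.57, -2.226]
force: [-0.3, -0.3, -0.4]
width: 85.6
clock: 3.5
eef_pos: [529.1, -34.2, 330.9]
tool_rot: [-0.949, 1.569, -2.278]
force: [-0.6, 0.4, 0.1]
width: 85.5
clock: 4.1
eef_pos: [529.2, -34.3, 330.7]
tool_rot: [-1.745, 1.569, -2.289]
force: [-0.6, 1.0, 0.1]
width: 85.6
clock: 4.4
eef_pos: [529.2, -34.1, 330.7]
tool_rot: [-1.993, 1.569, -2.344]
force: [-0.5, -0.6, -1.3]
width: 85.5Traceback (most recent call last):
  File "st.py", line 3, in <module>
    p,R,s=tool();print(p.round(1),R.round(3).tolist(),s['qpos'].round(2),s['force'].round(1),s['width'].round(1))
                                                                                             ^^^^^^^^^^^^^^^^
AttributeError: 'float' object has no attribute 'round'
```

```bash
sed -i "s/s\['width'\].round(1)/s['width']/" st.py; python3 st.py
```

```text
[529.2 -34.1 330.7] [[-0.001, 0.344, 0.939], [-0.001, 0.939, -0.344], [-1.0, -0.001, -0.001]] [ 0.6   0.46 -0.88  1.69  0.38  1.17  0.84] [-0.5 -0.6 -1.3] 85.5492530863131
edge rel hole: ux -45.8 uy -1.6 z 251.3 TCP stand [-95.1  -1.4 330.7]
```

```bash
python3 -m creep '[[[0.4,0,0],0,0],[[0.8,0,-0.01],0,0],[[1,0,-0.015],0,0],[[1,0,-0.015],0,0]]'; python3 -m creep '[[[0.4,0,0],0,0],[[0.8,0,0],0,0],[[1,0,0],0,0],[[1,0,0],0,0]]'; python3 st.py; python3 -c "
from h import *
import cv2
a=cams.get_image('side');b=cams.get_image('wrist')
cv2.imwrite('pics/s2.png',cv2.resize(a[130:330,150:410],(780,600)));cv2.imwrite('pics/w2.png',b)"
```

```text
clock: 4.8
eef_pos: [526.0, -33.2, 228.4]
tool_rot: [-2.647, 1.564, -2.997]
force: [-0.3, 0.4, 0.4]
width: 85.4
clock: 5.2
eef_pos: [527.5, -32.5, 129.9]
tool_rot: [-2.569, 1.567, -2.919]
force: [-0.3, 0.8, 0.1]
width: 85.5
[527.5 -32.5 129.9] [[-0.003, 0.343, 0.939], [-0.001, 0.939, -0.343], [-1.0, -0.002, -0.003]] [ 0.46  0.69 -0.7   1.94  0.64  0.75  0.6 ] [-0.3  0.8  0.1] 85.48947501543883
edge rel hole: ux -45.0 uy 0.6 z 50.5 TCP stand [-94.2   0.8 129.9]
```

View pics/s2.png

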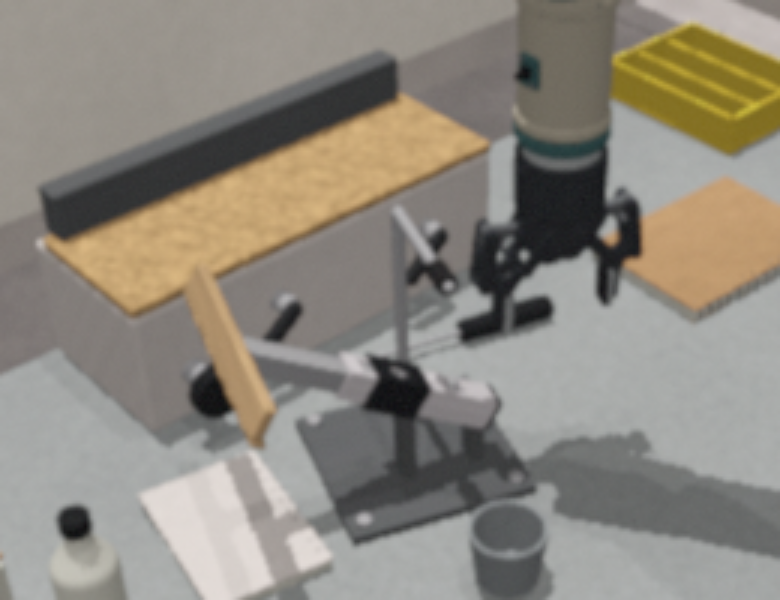

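View pics/w2.png

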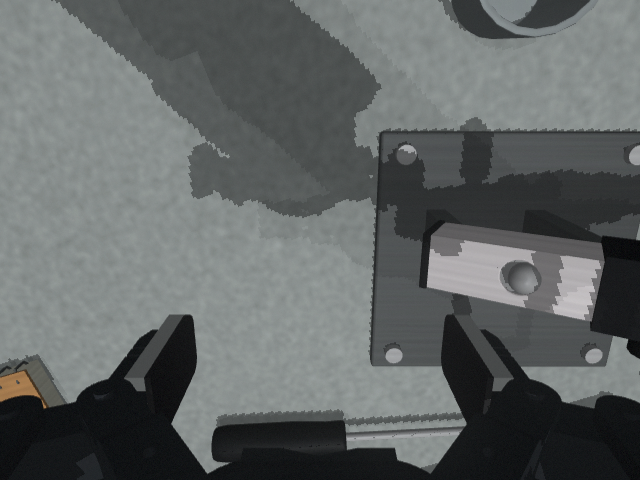

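```bash
python3 -m creep '[[[0.2,0,0],0,0],[[0.3,0,0],0,0],[[0.3,0,0],0,0]]'; python3 st.py; python3 -c "
from h import *
import cv2,fit
c=cams.get_calibration('wrist');b=cams.get_image('wrist')
cv2.imwrite('pics/w3.png',b)
for n in (0,7): print(proj(c,fit.sl(fit.p,0,n)))
print(proj(c,fit.sl(fit.p,-42,0)),proj(c,fit.sl(fit.p,-42,0,14)),proj(c,fit.sl(fit.p,-42,0,-14)))
p,R,s=tool()
for x in(-13,-11):
  for y in (39,42.5,46,48,50): print(x,y,proj(c,p+R@np.array([x,y,-11])))
"
```

```text
clock: 5.6
eef_pos: [528.6, -31.9, 101.4]
tool_rot: [-1.192, 1.57, -1.541]
force: [-0.1, -0.2, 0.2]
width: 85.3
[528.6 -31.9 101.4] [[0.0, 0.342, 0.94], [-0.0, 0.94, -0.342], [-1.0, -0.0, 0.0]] [ 0.43  0.73 -0.66  1.96  0.69  0.69  0.56] [-0.1 -0.2  0.2] 85.29280031892877
edge rel hole: ux -44.0 uy -0.1 z 22.0 TCP stand [-93.3   0.  101.4]
[550.67330639 307.76713809]
[549.75260222 315.10538906]
[443.39241228 286.02451841] [446.20815435 256.18375256] [440.70092174 314.54848732]
-13 39 [434.33408287 311.38733775]
-13 42.5 [444.82353229 311.39192031]
-13 46 [455.31323241 311.39650297]
-13 48 [461.30745933 311.39912169]
-13 50 [467.30176811 311.40174044]
-11 39 [432.8013556  308.62693897]
-11 42.5 [443.15166922 308.63142819]
-11 46 [453.50222694 308.63591753]
-11 48 [459.41694095 308.63848291]
-11 50 [465.33173466 308.64104833]
```

View pics/w3.png

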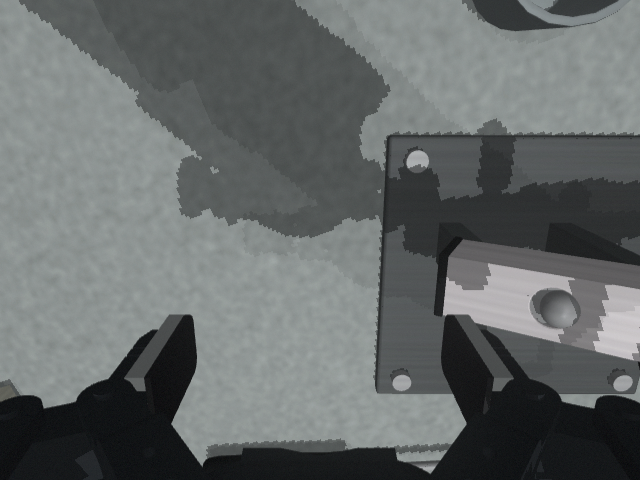

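```bash
python3 -m creep '[[[0.02,0.15,0],0,0],[[0.04,0.28,0],0,0],[[0.08,0.38,0],0,0],[[0.08,0.38,0],0,0],[[0.08,0.38,0],0,0]]'; python3 st.py; python3 -c "
from h import *
import cv2
a=cams.get_image('side');b=cams.get_image('wrist')
cv2.imwrite('pics/s4.png',cv2.resize(a[160:310,210:405],(780,600)));cv2.imwrite('pics/w4.png',b)"
```

```text
clock: 6.15
eef_pos: [541.4, 4.6, 93.1]
tool_rot: [2.555, 1.571, 2.207]
force: [0.5, -0.3, -0.5]
width: 85.6
[541.4   4.6  93.1] [[-0.0, 0.34, 0.94], [0.0, 0.94, -0.34], [-1.0, 0.0, -0.0]] [ 0.35  0.75 -0.64  1.93  0.7   0.69  0.5 ] [ 0.5 -0.3 -0.5] 85.55781040909191
edge rel hole: ux -5.4 uy 0.3 z 13.7 TCP stand [-54.6   0.3  93.1]
```

View pics/s4.png

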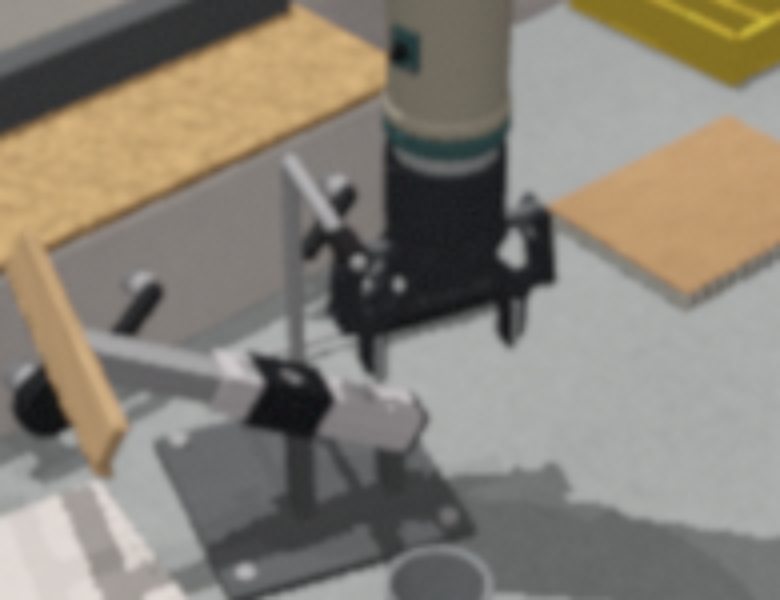

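View pics/w4.png

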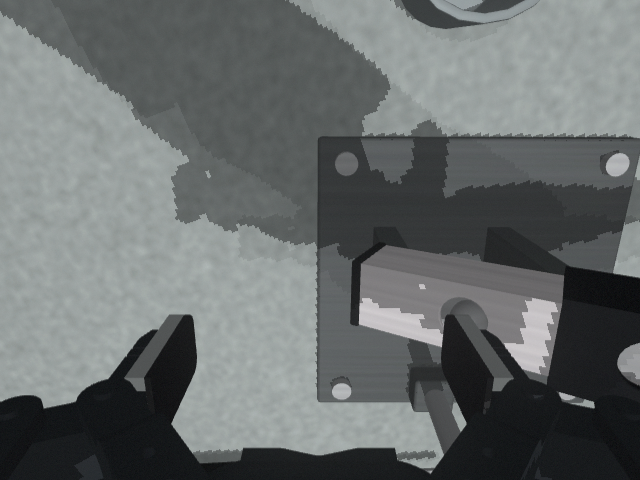

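```bash
python3 -m creep '[[[0.03,0.02,-0.01],0,0],[[0.06,0.035,-0.015],0,0],[[0.08,0.045,-0.015],0,0],[[0.1,0.055,-0.015],0,0],[[0.1,0.055,-0.015],0,0]]'; python3 st.py;  python3 -c "
from h import *
import cv2
b=cams.get_image('wrist')
cv2.imwrite('pics/w5.png',b)"
```

```text
clock: 6.75
eef_pos: [542.0, 10.2, 83.0]
tool_rot: [1.342, 1.57, 0.995]
force: [-0.8, -0.2, 0.2]
width: 85.3
[542.   10.2  83. ] [[0.0, 0.341, 0.94], [0.0, 0.94, -0.341], [-1.0, 0.001, 0.0]] [ 0.33  0.77 -0.63  1.93  0.71  0.67  0.48] [-0.8 -0.2  0.2] 85.27179433973734
edge rel hole: ux 0.1 uy 1.5 z 3.7 TCP stand [-49.1   1.6  83. ]
```

View pics/w5.png

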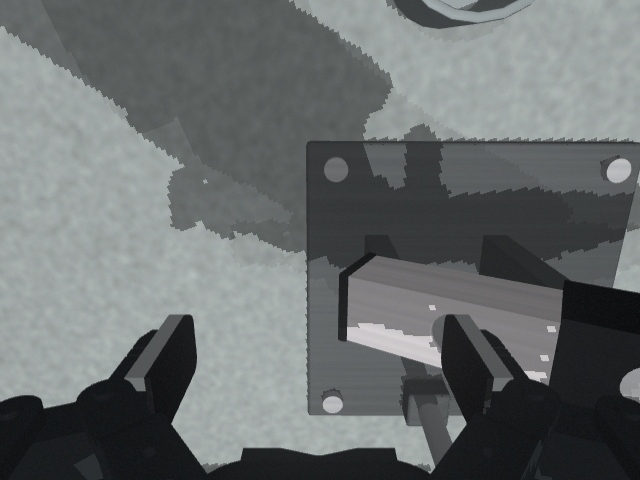

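```bash
python3 -m creep '[[[-0.01,-0.03,0],0,0],[[-0.01,-0.05,0],0,0],[[-0.01,-0.05,0],0,0],[[0,-0.05,0],0,0],[[0,-0.05,0],0,0]]'; python3 st.py;  python3 -c "
from h import *
import cv2
b=cams.get_image('wrist')
cv2.imwrite('pics/w6.png',cv2.resize(b[240:400,330:540],(788,600),interpolation=cv2.INTER_CUBIC))"
```

```text
clock: 7.3
eef_pos: [540.1, 5.1, 83.0]
tool_rot: [2.959, 1.571, 2.61]
force: [-0.3, 0.2, -0.4]
width: 85.2
[540.1   5.1  83. ] [[-0.0, 0.341, 0.94], [0.0, 0.94, -0.341], [-1.0, 0.0, -0.0]] [ 0.34  0.77 -0.63  1.94  0.71  0.67  0.48] [-0.3  0.2 -0.4] 85.22200711723781
edge rel hole: ux -5.3 uy 1.6 z 3.6 TCP stand [-54.5   1.7  83. ]
```

View pics/w6.png

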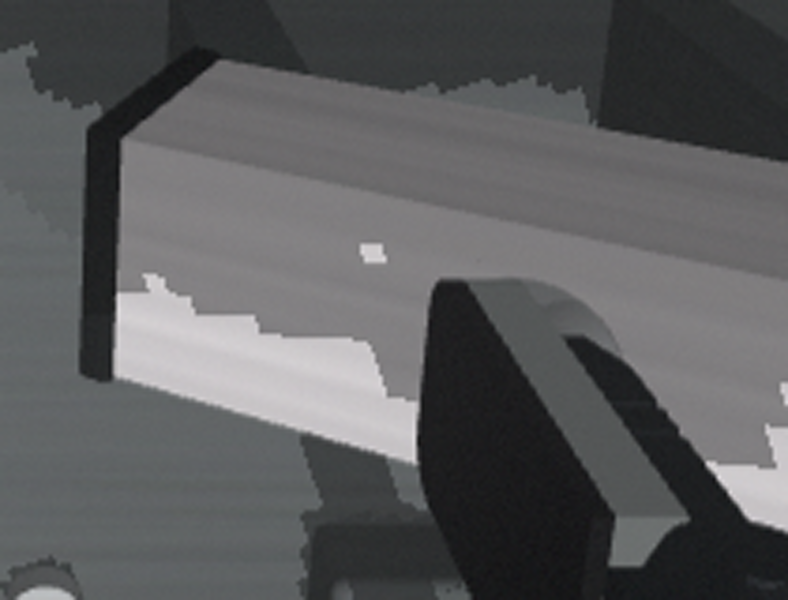

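```bash
python3 -m creep '[[[0.02,0.01,0],0,0],[[0.04,0.02,0],0,0],[[0.04,0.02,0],0,0],[[0.04,0.02,0],0,0]]'; python3 -m creep '[[[0.02,0.01,0],0,0],[[0.03,0.015,0],0,0],[[0.03,0.015,0],0,0],[[0.03,0.015,0],0,0]]'; python3 st.py;  python3 -c "
from h import *
import cv2
b=cams.get_image('wrist')
cv2.imwrite('pics/w7.png',cv2.resize(b[240:400,330:540],(788,600),interpolation=cv2.INTER_CUBIC))"
```

```text
clock: 7.75
eef_pos: [540.9, 7.1, 79.0]
tool_rot: [-2.991, 1.571, 2.944]
force: [0.1, 0.8, 0.2]
width: 85.3
clock: 8.15
eef_pos: [541.4, 7.7, 77.2]
tool_rot: [-0.952, 1.569, -1.3]
force: [-3.9, -3.5, 11.5]
width: 84.9
[541.4   7.7  77.2] [[0.0, 0.341, 0.94], [-0.002, 0.94, -0.341], [-1.0, -0.001, 0.001]] [ 0.33  0.78 -0.62  1.94  0.72  0.66  0.47] [-3.9 -3.5 11.5] 84.85632450357484
edge rel hole: ux -2.4 uy 1.3 z -2.2 TCP stand [-51.6   1.4  77.2]
```

View pics/w7.png

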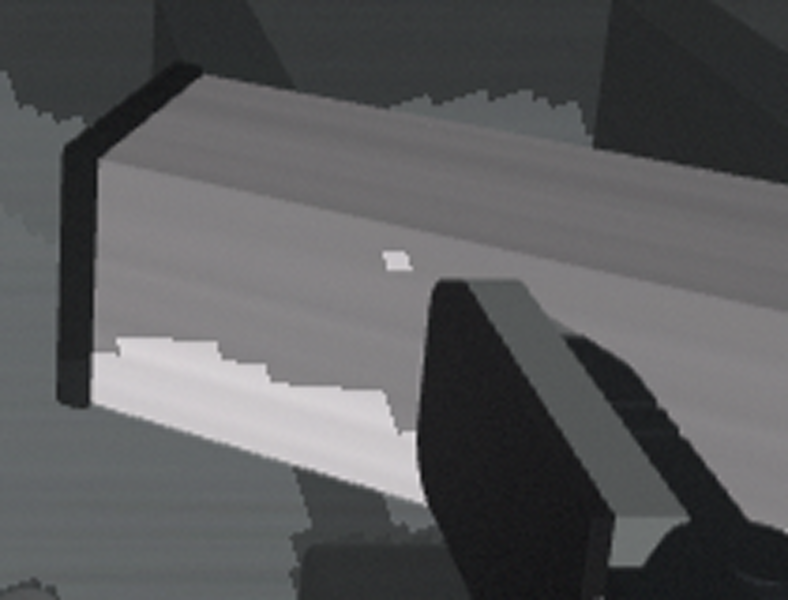

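```bash
python3 -c "
from h import *
import cv2
b=cams.get_image('top');print(readout.read_state()['force'])
cv2.imwrite('pics/t7.png',cv2.resize(b[170:290,190:350],None,fx=5,fy=5,interpolation=cv2.INTER_CUBIC))"
```

```text
[-3.73353795 -1.93976308 12.21357198]
```

View pics/t7.png

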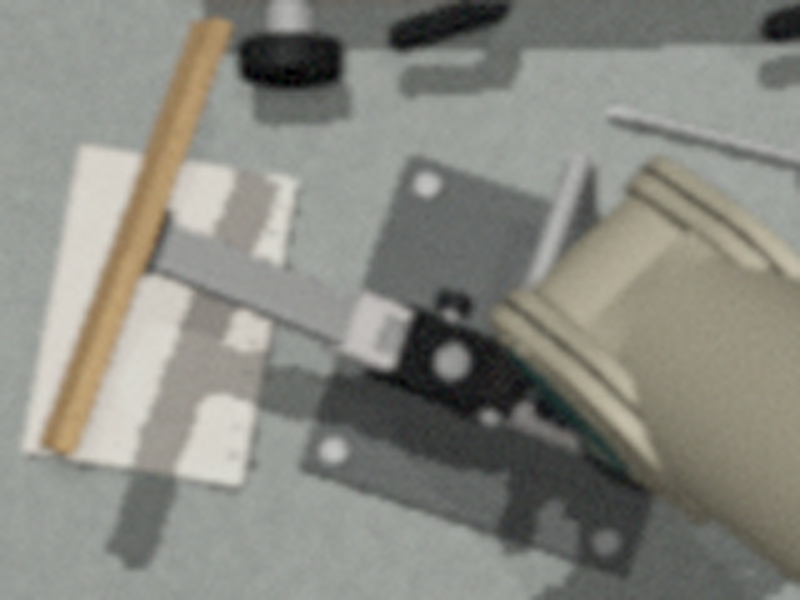

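```bash
python3 -m creep '[[[-0.02,0.02,0],0,0],[[-0.03,0.03,0],0,0],[[-0.03,0.035,0],0,0],[[-0.01,0.04,0],0,0],[[-0.01,0.04,0],0,0],[[-0.01,0.04,0],0,0]]'; python3 st.py;python3 -m creep '[[[0.02,0.015,0],0,0],[[0.02,0.015,0],0,0],[[0.02,0.015,0],0,0]]'; python3 st.py;  python3 -c "
from h import *
import cv2
b=cams.get_image('wrist')
cv2.imwrite('pics/w8.png',cv2.resize(b[240:400,330:540],(788,600),interpolation=cv2.INTER_CUBIC))
b=cams.get_image('top')
cv2.imwrite('pics/t8.png',cv2.resize(b[170:290,190:350],None,fx=5,fy=5,interpolation=cv2.INTER_CUBIC))"
```

```text
clock: 8.85
eef_pos: [542.0, 9.7, 78.1]
tool_rot: [-1.472, 1.566, -1.821]
force: [-6.4, -7.2, 16.0]
width: 85.3
[542.    9.7  78.1] [[-0.001, 0.342, 0.94], [-0.004, 0.94, -0.342], [-1.0, -0.005, 0.0]] [ 0.32  0.78 -0.62  1.93  0.72  0.67  0.47] [-6.4 -7.2 16. ] 85.32651854230444
edge rel hole: ux -0.2 uy 1.3 z -1.5 TCP stand [-49.5   1.5  78.1]
clock: 9.15
eef_pos: [542.1, 10.0, 77.5]
tool_rot: [-1.407, 1.564, -1.756]
force: [-10.1, -11.2, 31.3]
width: 85.4
[542.1  10.   77.5] [[-0.001, 0.342, 0.94], [-0.007, 0.94, -0.342], [-1.0, -0.007, 0.001]] [ 0.32  0.78 -0.61  1.93  0.72  0.67  0.46] [-10.1 -11.2  31.3] 85.35911022008722
edge rel hole: ux 0.1 uy 1.4 z -2.2 TCP stand [-49.2   1.5  77.5]
```

View pics/w8.png

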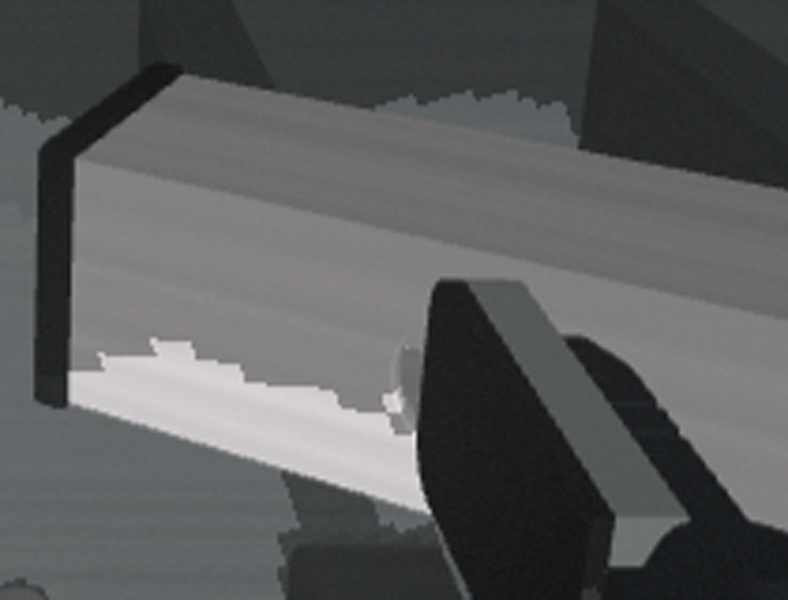

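View pics/t8.png

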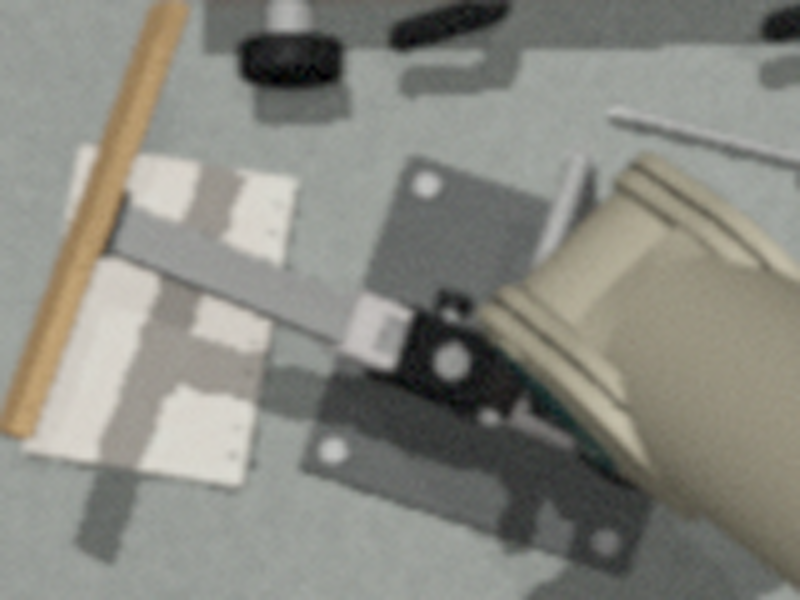

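```bash
python3 -m creep '[[[-0.04,-0.03,0],0,0],[[-0.1,-0.08,0],0,0],[[-0.16,-0.2,0],0,0],[[-0.2,-0.35,0],0,0],[[-0.25,-0.5,0],0,0],[[-0.4,-0.55,0],0,0],[[-0.8,-0.55,0],0,0],[[-1,-0.55,0],0,0]]'; python3 -m creep '[[[-0.4,0,0],0,0],[[-0.8,0,0],-0.19,0],[[-1,0,0],-0.38,0],[[-1,0,0],-0.57,0],[[-1,0,0],-0.76,0],[[-1,0,0],-0.95,0],[[-1,0,0],-1,0],[[-1,0,0],-1,0]]'; python3 st.py; python3 -c "
from h import *
import cv2
a=cams.get_image('side')
cv2.imwrite('pics/s9.png',cv2.resize(a[130:330,150:410],(780,600)))"
```

```text
clock: 10.05
eef_pos: [525.7, -37.4, 178.2]
tool_rot: [0.768, 1.567, 0.42]
force: [-0.2, 0.5, 0.4]
width: 85.6
clock: 10.85
eef_pos: [524.5, -37.7, 275.8]
tool_rot: [0.596, 1.569, 1.034]
force: [0.1, -0.2, 0.5]
width: 85.5
[524.5 -37.7 275.8] [[0.001, -0.424, 0.906], [0.001, 0.906, 0.424], [-1.0, 0.001, 0.001]] [ 0.7   0.59 -1.07  1.79  0.57  1.12  1.44] [ 0.1 -0.2  0.5] 85.53112506768534
edge rel hole: ux -64.9 uy 35.7 z 196.5 TCP stand [-100.1    1.8  275.8]
```

View pics/s9.png

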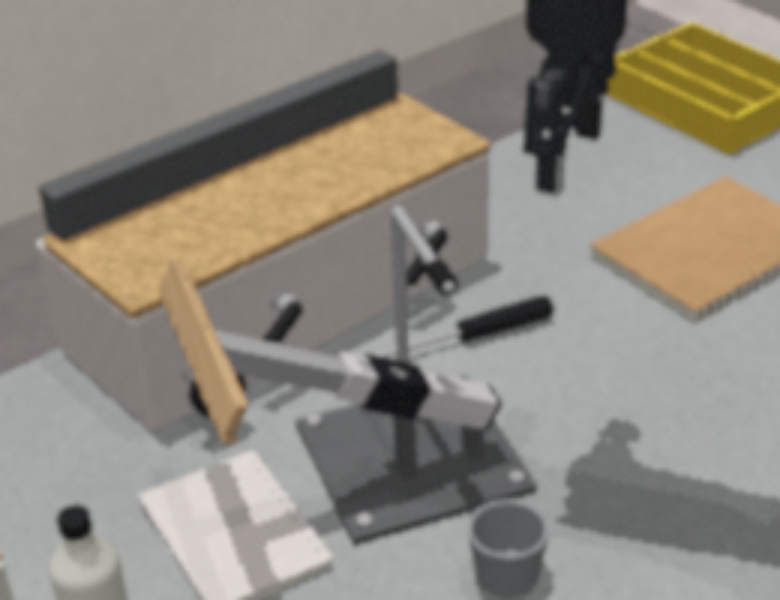

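```bash
python3 -m creep '[[[-0.4,0,0],0,0],[[-0.4,0.3,0.3],0,0],[[-0.4,0.6,0.6],0,0],[[-0.4,0.83,0.84],0,0],[[-0.4,0.83,0.84],0,0]]'; python3 st.py; python3 -m creep '[[[0,0.3,0.3],0,0],[[0,0.6,0.6],0,0],[[0,0.83,0.84],0,0],[[0,0.83,0.84],0,0]]'; python3 st.py
```

```text
clock: 11.4
eef_pos: [565.7, 79.0, 316.3]
tool_rot: [0.724, 1.566, 1.168]
force: [-0.0, 0.3, -0.2]
width: 85.2
[565.7  79.  316.3] [[0.002, -0.429, 0.903], [0.005, 0.903, 0.429], [-1.0, 0.003, 0.004]] [ 0.44  0.61 -1.05  1.61  0.55  1.24  1.3 ] [-0.   0.3 -0.2] 85.15012626969326
edge rel hole: ux 58.6 uy 36.8 z 237.1 TCP stand [ 23.7   2.7 316.3]
clock: 11.8
eef_pos: [605.9, 188.9, 315.5]
tool_rot: [1.103, 1.566, 1.546]
force: [0.2, 0.6, 0.0]
width: 85.5
[605.9 188.9 315.5] [[0.0, -0.428, 0.904], [0.005, 0.904, 0.428], [-1.0, 0.004, 0.002]] [ 0.19  0.69 -1.    1.43  0.58  1.33  1.17] [0.2 0.6 0. ] 85.46299652003297
edge rel hole: ux 175.7 uy 36.3 z 236.4 TCP stand [140.7   2.2 315.5]
```

```bash
python3 -m creep '[[[0,0,0],-0.19,0],[[0,0,0],-0.38,0],[[0,0,0],-0.5,0]]'; python3 st.py
```

```text
clock: 12.1
eef_pos: [606.3, 182.0, 315.2]
tool_rot: [-2.631, 1.57, -1.798]
force: [0.6, 0.3, -0.2]
width: 85.2
[606.3 182.  315.2] [[-0.0, -0.74, 0.672], [-0.001, 0.672, 0.74], [-1.0, -0.001, -0.001]] [ 0.23  0.73 -1.09  1.44  0.65  1.37  1.52] [ 0.6  0.3 -0.2] 85.20049708754365
edge rel hole: ux 153.8 uy 43.9 z 235.8 TCP stand [134.3  -0.5 315.2]
```

```bash
python3 -m creep '[[[0,0,0],-0.19,0],[[0,0,0],-0.38,0],[[0,0,0],-0.5,0],[[0,0,0],-0.5,0]]'; python3 st.py; python3 -c "
from h import *
import cv2,fit
c=cams.get_calibration('wrist');b=cams.get_image('wrist')
p,R,s=tool(); print(proj(c,fit.sl(fit.p,108,0)),proj(c,fit.sl(fit.p,151,-3)),proj(c,fit.sl(fit.p,fit.p[5],3)))
cv2.imwrite('pics/w10.png',b)"
```

```text
clock: 12.5
eef_pos: [606.4, 181.9, 315.1]
tool_rot: [2.925, 1.57, -2.137]
force: [0.1, -0.2, 0.5]
width: 85.4
[606.4 181.9 315.1] [[-0.0, -0.939, 0.343], [-0.001, 0.343, 0.939], [-1.0, 0.0, -0.001]] [ 0.26  0.76 -1.17  1.44  0.7   1.4   1.87] [ 0.1 -0.2  0.5] 85.4254091481893
edge rel hole: ux 135.6 uy 47.4 z 235.7 TCP stand [134.3  -0.6 315.1]
[319.41965418 153.61261377] [319.59729471 212.11167076] [319.22044199  88.35400379]
```

View pics/w10.png

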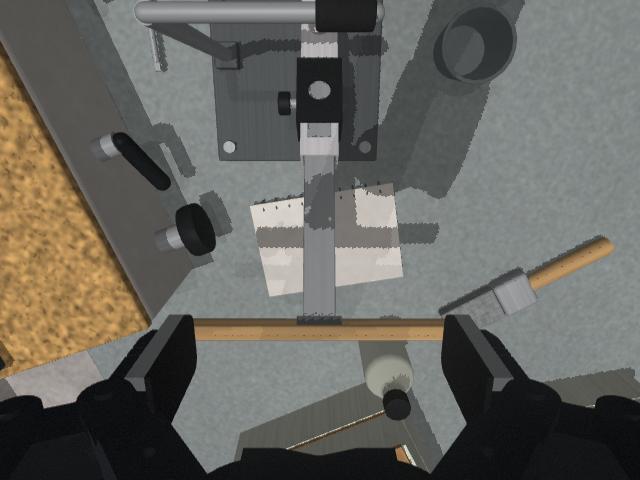

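```bash
python3 -m creep '[[[0.1,0,-0.08],0,0],[[0.5,0,-0.08],0,0],[[0.9,0,-0.08],0,0],[[1,0,-0.08],0,0],[[1,0,-0.08],0,0]]'; python3 st.py; python3 -c "
from h import *
import cv2
a=cams.get_image('side')
cv2.imwrite('pics/s11.png',cv2.resize(a[130:330,150:410],(780,600)))"
```

```text
clock: 13.05
eef_pos: [602.9, 174.6, 213.6]
tool_rot: [2.364, 1.567, -2.697]
force: [-0.3, 0.5, -0.3]
width: 85.3
[602.9 174.6 213.6] [[-0.003, -0.94, 0.342], [-0.001, 0.342, 0.94], [-1.0, 0.002, -0.002]] [ 0.26  0.85 -1.11  1.58  0.8   1.22  1.79] [-0.3  0.5 -0.3] 85.31001998324041
edge rel hole: ux 127.6 uy 48.2 z 134.3 TCP stand [1.262e+02 2.000e-01 2.136e+02]
```

View pics/s11.png

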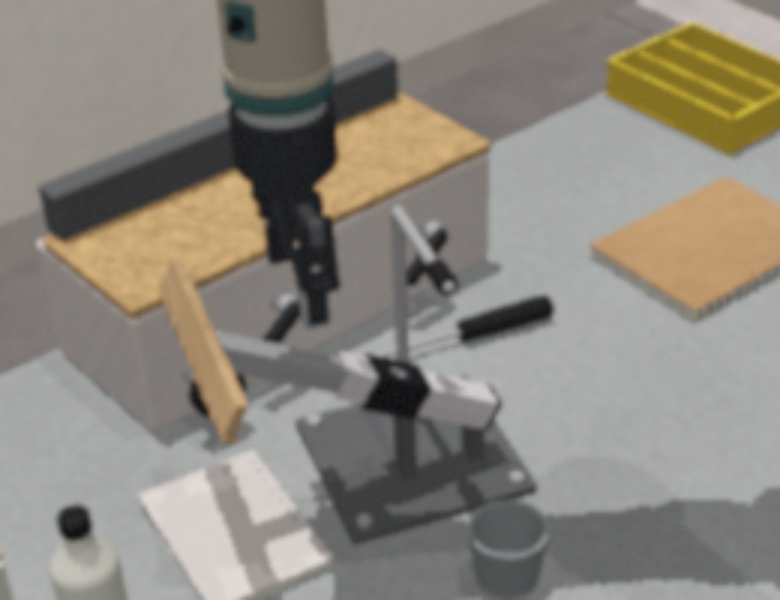

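```bash
python3 -m creep '[[[0.3,0,0],0,0],[[0.6,0,0],0,0],[[0.8,0,0],0,0],[[0.8,0,0],0,0],[[0.8,0,0],0,0]]'; python3 st.py; python3 -m creep '[[[0,0,0],0,0.4],[[0,0,0],0,0.8],[[0,0,0],0,1],[[0,0,0],0,1],[[0,0,0],0,1],[[0,0,0],0,1],[[0,0,0],0,1],[[0,0,0],0,1]]'; python3 st.py; python3 -c "
from h import *
import cv2
a=cams.get_image('side')
cv2.imwrite('pics/s12.png',cv2.resize(a[130:330,150:410],(780,600)));cv2.imwrite('pics/w12.png',cams.get_image('wrist'))"
```

```text
clock: 13.6
eef_pos: [604.4, 176.6, 136.6]
tool_rot: [-0.535, 1.569, 0.687]
force: [0.3, 0.1, 0.7]
width: 85.4
[604.4 176.6 136.6] [[0.002, -0.94, 0.341], [0.001, 0.341, 0.94], [-1.0, -0.001, 0.002]] [ 0.23  0.93 -1.05  1.65  0.89  1.1   1.72] [0.3 0.1 0.7] 85.36964867561642
edge rel hole: ux 129.9 uy 47.5 z 57.2 TCP stand [128.6  -0.5 136.6]
clock: 14.4
eef_pos: [603.8, 175.3, 135.4]
tool_rot: [-2.62, 1.57, -1.398]
force: [-1.0, -2.8, 5.4]
width: 21.0
[603.8 175.3 135.4] [[0.0, -0.94, 0.342], [-0.001, 0.342, 0.94], [-1.0, -0.0, -0.001]] [ 0.23  0.93 -1.04  1.65  0.89  1.1   1.72] [-1.  -2.8  5.4] 21.041145189238733
edge rel hole: ux 128.6 uy 47.6 z 56.0 TCP stand [127.2  -0.4 135.4]
```

View pics/s12.png

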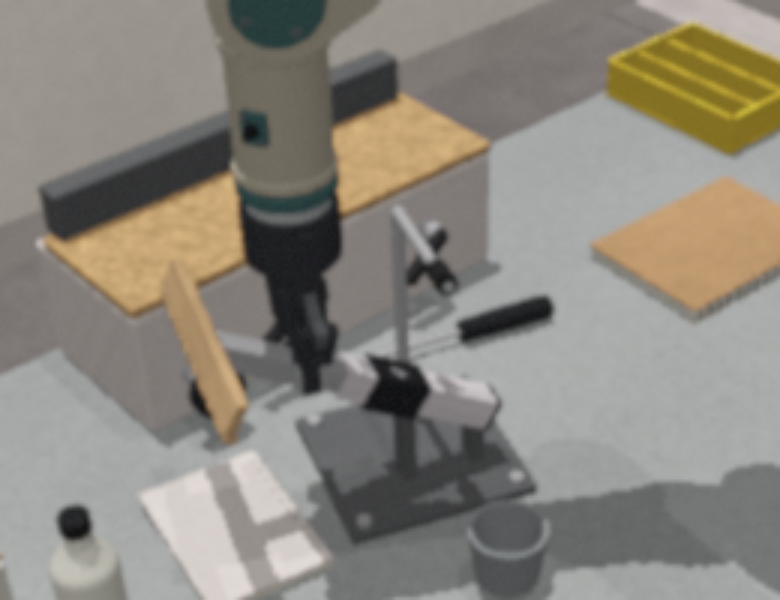

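View pics/w12.png

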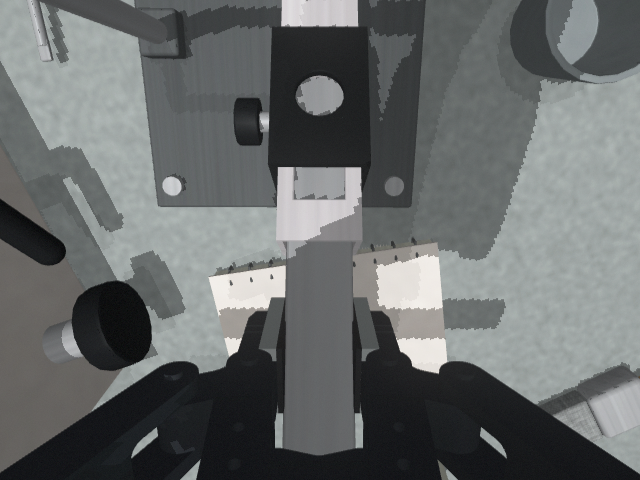

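```bash
python3 -m creep '[[[-0.025,0,0.043],0,1],[[-0.05,0,0.087],0,1],[[-0.075,0,0.13],0,1],[[-0.1,0,0.173],0,1],[[-0.12,0,0.208],0,1],[[-0.12,0,0.208],0,1],[[-0.12,0,0.208],0,1]]'; python3 st.py; python3 -c "
from h import *
import cv2
cv2.imwrite('pics/w13.png',cams.get_image('wrist'))"
```

```text
clock: 15.2
eef_pos: [610.5, 193.8, 146.7]
tool_rot: [-3.136, 1.568, -1.914]
force: [-1.5, -5.5, 3.4]
width: 20.9
[610.5 193.8 146.7] [[-0.001, -0.94, 0.342], [-0.003, 0.342, 0.94], [-1.0, -0.0, -0.003]] [ 0.2   0.93 -1.05  1.61  0.88  1.14  1.72] [-1.5 -5.5  3.4] 20.86444353343693
edge rel hole: ux 148.2 uy 47.5 z 67.4 TCP stand [146.9  -0.5 146.7]
```

View pics/w13.png

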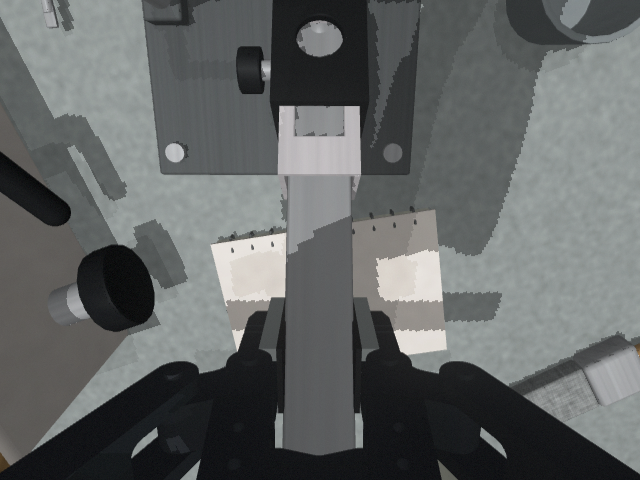

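```bash
python3 -m creep '[[[-0.01,0,0.017],0,1],[[-0.015,0,0.026],0,1],[[-0.02,0,0.035],0,1],[[-0.025,0,0.043],0,1],[[-0.03,0,0.052],0,1],[[-0.03,0,0.052],0,1]]'; python3 -m creep '[[[-0.005,0,0.009],0,1],[[-0.01,0,0.017],0,1],[[-0.015,0,0.026],0,1],[[-0.015,0,0.026],0,1]]';python3 -m creep '[[[-0.005,0,0.009],0,1],[[-0.01,0,0.017],0,1],[[-0.015,0,0.026],0,1],[[-0.015,0,0.026],0,1]]'; python3 -c "
from h import *
import cv2
cv2.imwrite('pics/w14.png',cams.get_image('wrist'))"
```

```text
clock: 15.85
eef_pos: [612.9, 200.0, 150.6]
tool_rot: [-1.965, 1.57, -0.743]
force: [-0.7, -3.9, 6.0]
width: 21.3
clock: 16.25
eef_pos: [613.2, 201.2, 151.3]
tool_rot: [-3.104, 1.568, -1.882]
force: [-1.8, -6.3, 4.2]
width: 21.1
clock: 16.65
eef_pos: [613.8, 202.9, 152.4]
tool_rot: [3.084, 1.566, -1.978]
force: [-2.1, -7.0, 4.5]
width: 21.2
```

View pics/w14.png

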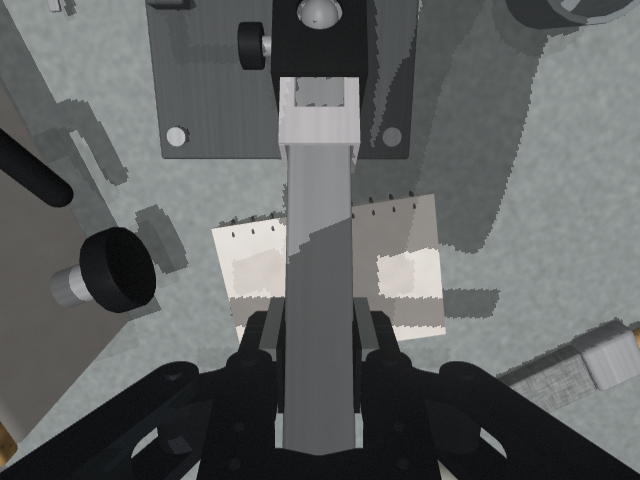

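```bash
python3 -m creep '[[[-0.005,0,0.009],0,1],[[-0.01,0,0.017],0,1],[[-0.01,0,0.017],0,1],[[-0.01,0,0.017],0,1]]'; python3 -m creep '[[[-0.005,0,0.009],0,1],[[-0.01,0,0.017],0,1],[[-0.01,0,0.017],0,1],[[-0.01,0,0.017],0,1]]'; python3 -c "
from h import *
import cv2
b=cams.get_image('wrist');cv2.imwrite('pics/w15.png',cv2.resize(b[0:120,240:400],(800,600),interpolation=cv2.INTER_CUBIC))"
```

```text
clock: 17.1
eef_pos: [613.9, 203.0, 152.5]
tool_rot: [3.015, 1.563, -2.047]
force: [-3.3, -8.5, 1.0]
width: 21.1
clock: 17.5
eef_pos: [613.9, 203.1, 152.6]
tool_rot: [2.987, 1.56, -2.075]
force: [-5.3, -10.6, -0.5]
width: 21.0
```

View pics/w15.png

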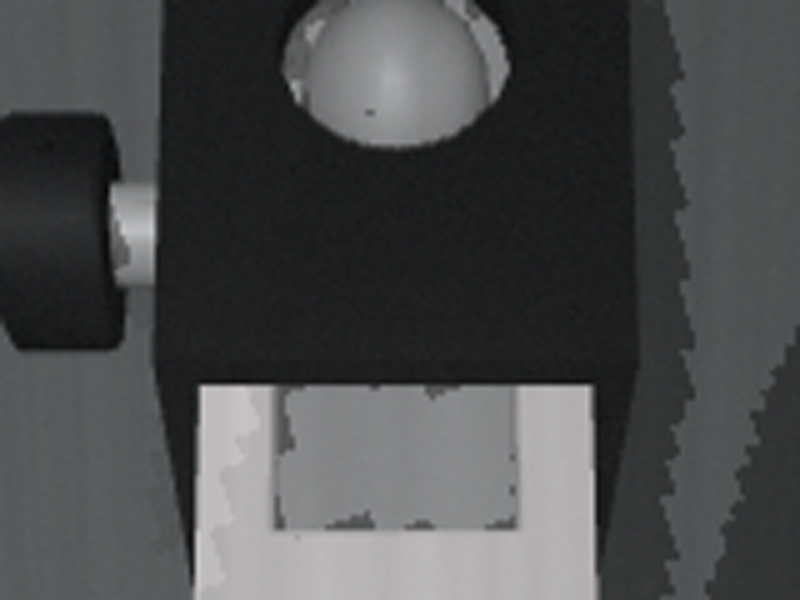

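```bash
python3 -m creep '[[[0.005,0,-0.01],0,1],[[0.012,0,-0.022],0,1],[[0.012,0,-0.022],0,1]]'; python3 -m creep '[[[0,0,0],0,0.7],[[0,0,0],0,0.4],[[0,0,0],0,0],[[0,0,0],0,0],[[0,0,0],0,0],[[0,0,0],0,0],[[0,0,0],0,0]]'; python3 -c "
from h import *
import cv2
b=cams.get_image('wrist');cv2.imwrite('pics/w16.png',b)"
```

```text
clock: 17.85
eef_pos: [613.9, 202.9, 152.4]
tool_rot: [3.005, 1.564, -2.057]
force: [-2.8, -7.1, 1.3]
width: 20.9
clock: 18.55
eef_pos: [614.8, 206.4, 154.0]
tool_rot: [-0.234, 1.571, 0.989]
force: [0.3, -0.5, -0.5]
width: 85.3
```

View pics/w16.png

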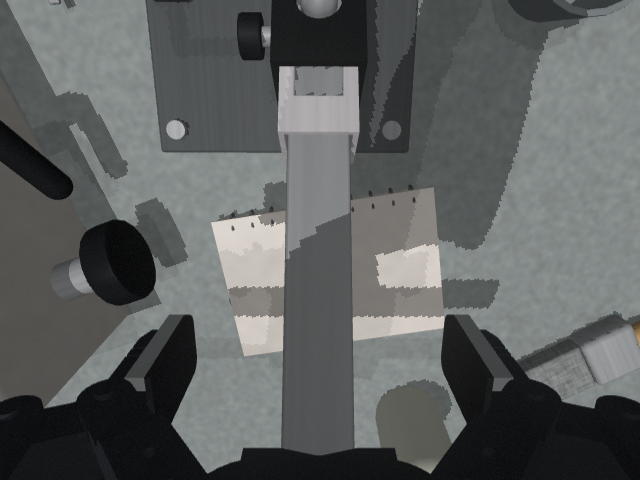

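Released; the button is seen in the collar hole at (320,5). Now withdraw straight up (slightly down-slope) and check.

```bash
python3 -m creep '[[[-0.2,0,-0.02],0,0],[[-0.5,0,-0.05],0,0],[[-0.9,0,-0.1],0,0],[[-1,0,-0.1],0,0]]'; python3 -m creep '[[[-0.4,0,-0.3],0,0],[[-0.5,0,-0.6],0,0],[[-0.5,0,-0.9],0,0],[[-0.5,0,-1],0,0],[[-0.5,0,-1],0,0]]';python3 st.py; python3 -c "
from h import *
import cv2
c=cams.get_calibration('wrist');b=cams.get_image('wrist');cv2.imwrite('pics/w17.png',b);import pickle;pickle.dump(c,open('w17.pkl','wb'))
a=cams.get_image('side')
cv2.imwrite('pics/s17.png',cv2.resize(a[190:310,190:350],None,fx=5,fy=5,interpolation=cv2.INTER_CUBIC))
cv2.imwrite('pics/s17f.png',a)"
```

```text
clock: 19.0
eef_pos: [612.7, 198.3, 260.1]
tool_rot: [-0.713, 1.563, 0.509]
force: [0.8, -0.1, 0.3]
width: 85.2
clock: 19.5
eef_pos: [577.2, 101.3, 304.4]
tool_rot: [-2.255, 1.57, -1.035]
force: [-0.2, 0.3, 0.0]
width: 85.4
[577.2 101.3 304.4] [[0.001, -0.939, 0.344], [-0.001, 0.344, 0.939], [-1.0, -0.001, -0.001]] [ 0.44  0.7  -1.18  1.59  0.67  1.31  1.95] [-0.2  0.3  0. ] 85.43955117740337
edge rel hole: ux 50.0 uy 47.4 z 225.0 TCP stand [ 48.5  -0.6 304.4]
```

View pics/w17.png

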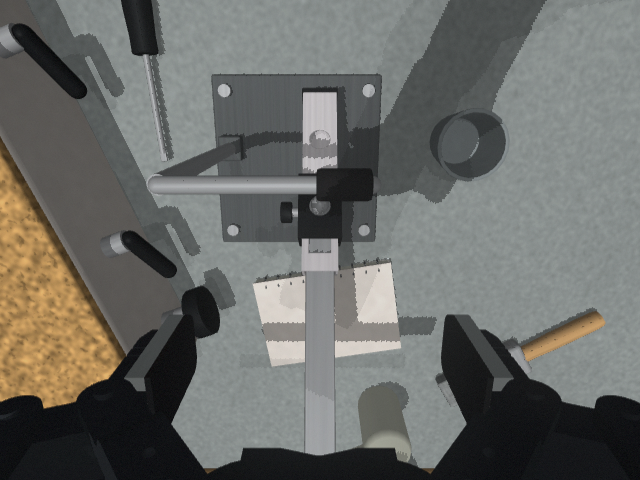

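View pics/s17.png

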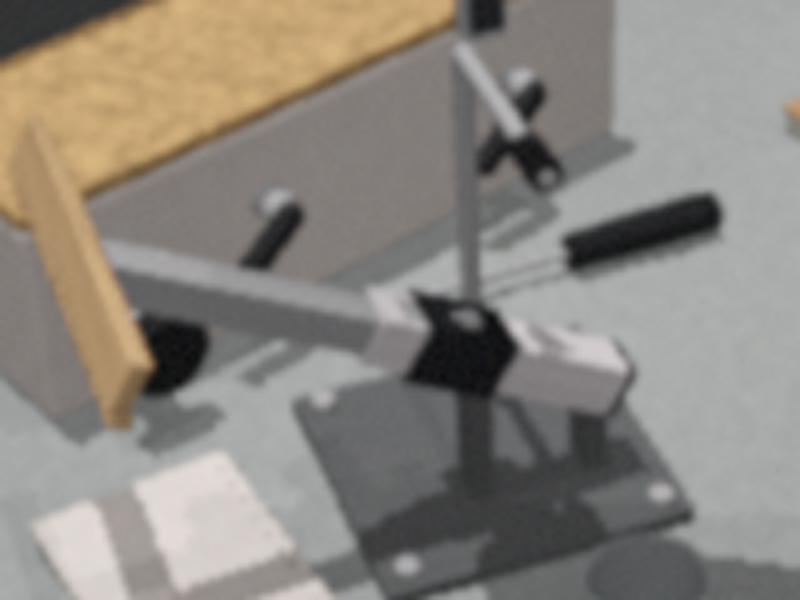

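View pics/s17f.png

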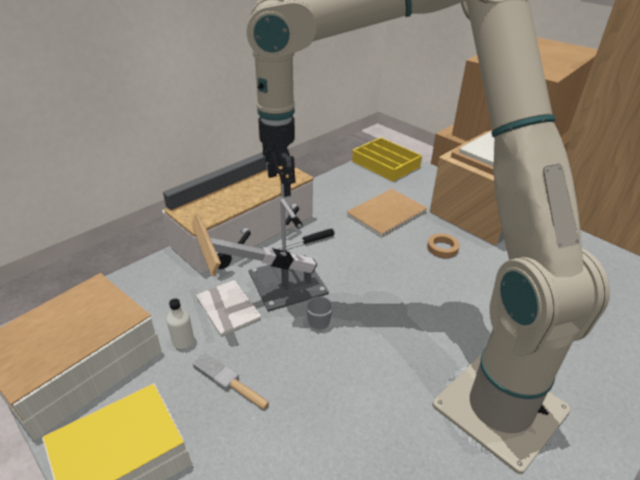

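```bash
python3 -m creep '[[[0,0,0.4],0,0],[[0,0,0.5],0,0],[[0,0,0.5],0,0],[[0,0,0.5],0,0]]'; python3 -c "
from h import *
import cv2,fit
c=cams.get_calibration('wrist');b=cams.get_image('wrist')
for n in (3,7): print(n,proj(c,fit.sl(fit.p,fit.p[5]+1,n)))
cv2.imwrite('pics/w18.png',cv2.resize(b[90:210,240:400],(800,600),interpolation=cv2.INTER_CUBIC))"
```

```text
clock: 20.0
eef_pos: [593.9, 150.6, 303.6]
tool_rot: [2.331, 1.57, -2.728]
force: [-0.8, 0.1, -0.3]
width: 85.5
3 [318.01635907 137.2841023 ]
7 [318.01114928 134.83379364]
```

View pics/w18.png

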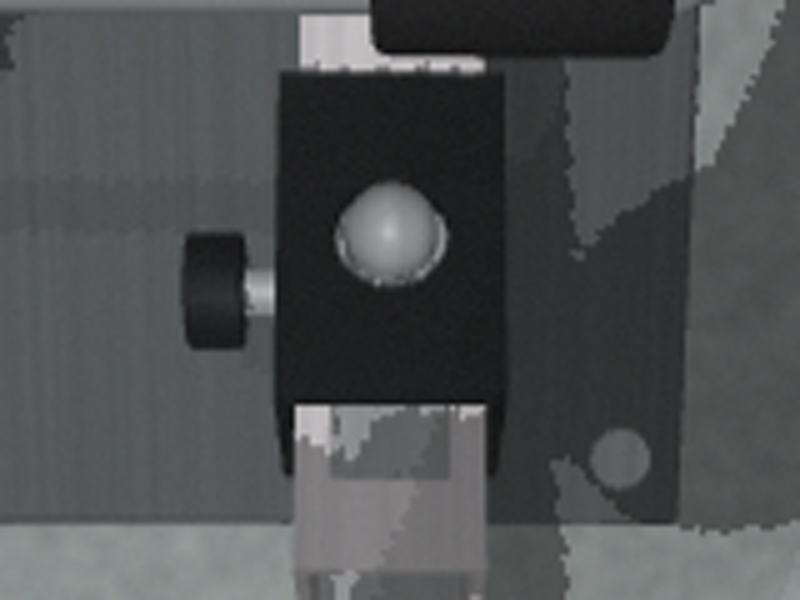

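```bash
python3 -c "
from cell import order,readout
print(readout.read_state()['qd'].round(3),readout.read_state()['force'].round(1))
print(order.finish_job())"
```

```text
[ 0.019 -0.006  0.005  0.003 -0.001 -0.001 -0.   ] [-0.   0.   0.9]
the job is handed in; nothing more can be done
None
```

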